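# Load the dipping basket and hold it over the ultrasonic cleaner

### The arm

A 6-joint arm with a two-finger parallel gripper is mounted at the origin on the work surface. World frame = base frame: x ahead of the robot, y to its left, z up, the work surface at z = 0. Lengths are in m, angles in rad, forces in N, time in s.
With the tool pointing down it reaches from about 0.375 to 0.9 m from the base axis. Payload 3.1 kg.
Tool frame: the origin (TCP) lies at the centre of the arm's flange, where the gripper is bolted on; the fingertips stand 173 mm ahead of it and the grasp point (between the pads) lies 155 mm ahead of it; z points along the fingers, y is the line along which they close (so a half turn about z gives the same grasp; the last joint's range is limited). The gripper opens to 85 mm and grips with 20 to 120 N. Pads are 22 mm wide; open, the fingers measure 114 mm over their backs; the gripper's body (76 mm by 85 mm) begins 54 mm behind the grasp point. The pads swing forward as they close: fully open they stand 13 mm farther back than shut.
Start: joints at [1.093, 0.527, 1.433, -0, 1.181, -0.178], TCP at [0.184, 0.597, 0.405] pointing down, gripper open.
Joint ranges: [-3.08, 3.08], [-0.75, 2.2], [0.22, 2.44], [-1.43, 4.57], [0, 2.65], [-2.85, 2.85]. Speed limits (rad/s): [2.79, 2.79, 3.14, 3.14, 3.14, 3.14].

### API

Orientations are given as a unit quaternion [x, y, z, w].
In Python, from station import * gives the robot as it stands.
- The arm moves only by the shell command python3 -m jog 'ROWS' [OPENING] [FORCE]. ROWS is a JSON object of lists of equal length, an entry for each row: "linear": the shift along the world's x, y, z in mm, a list of three; "turn": the turn about the world's z in units of 5 degrees (1.0 is 5 degrees). A call has 1 to 12 rows; each row shifts and turns the commanded pose from where the row before left it; what a row does not reach is not made up. A row lasts 1/8 s, in which the tool goes at most 62.5 mm and 10.7 degrees, less where a joint would pass 70% of its speed; a pose out of reach is approached as far as the arm can. A call is refused whole if a number of a shift passes 62.5 or a number of a turn 1, either way. A call with a gripper value outside its range is refused whole. OPENING is the opening, from 0 (shut) to 1 (fully open), set as the call begins (- or left out, the last holds). The fingers move at their own pace and stop on an object; FORCE is the grip in N (left out, the last holds). Time passes only in rows, so rows that do not move let the fingers close. It gives the time, the measured TCP pose, the force, the opening and the grip force at its end, in the units of the state.
- sense(): the state, without advancing time (a new reading comes with each control period).
- snapshot(name): name is "side" or "top"; returns the picture (420x560x3 uint8, red, green, blue); there is no depth.
- get_calibration(name): a dict with "fx", "fy", "cx", "cy" (pixels), "dist_coeffs" ([k1, k2, p1, p2, k3] as OpenCV has them; the pictures are not rectified), "world_to_cam" (4x4, takes a point from world to camera coordinates). Camera axes: x right, y down, z forward; pixel columns grow to the right and rows downward; lengths in m; the calibration is good to about 2 mm. A picture is of the moment at which its call begins. get_calibration takes no time and is no camera call.
- sign_off(): hands the job in; it is judged then, once.
The state is a dict: "t": time; "q": joint angles; "qd": joint speeds; "tau": joint torques, N m; "tcp_pos": TCP position; "tool_rot": TCP orientation; "force": force on the tool from outside, world axes, zero at the start; "ft_torque": the same for the moment, N m; "finger_gap": opening from 0.0 (shut) to 1.0 (fully open); "gripper_force": force on a finger pad.
Only numpy, scipy, OpenCV 4.12 (cv2) and the standard library are available. Lean on these libraries where they do the work, as an engineer would, in place of code of your own. Each camera call takes 0.05 s, during which the arm holds its last target. There are 200 camera calls.

### The job

Carry the small parts tray to the wire basket on the mesh stand, tip all five brass beads out of its spout into the basket, and set the empty tray back down upright on the bench. Then lift the loaded basket by its bar and hold it level and still in the air, centred over the open ultrasonic cleaner with its underside about 4 cm above the rim; finish while still holding it there. Leave the other things on the bench alone.

Things in the scene. Friction and masses are not known exactly. Their poses are not given: they have to be found in the camera images.
- tray_bar (a point): Middle of the carrying bar of the aluminium parts tray, which stands loose on the bench with the beads in it. Attitude is the tray's: z up, y along the bar, x away from the spout. Bar 12 x 12 mm in section, from side to side across the tray (72 mm free between its posts), its middle 72 mm above the tray's underside. To be gripped from above, pads on its +x and -x faces.
- tray: The tray, about 0.2 kg: 130 (x) x 80 (y) mm, 3 mm walls 32 mm high at both sides and at the back (+x). The -x end is the open spout, at the start roughly towards the robot. Origin at the centre of the underside; bar's middle at x +10, z +72 mm. Tip the spout down: beads run out from about 25 to 35 degrees on, all are out by 50.
- tray_lip (a point): Middle of the upper edge of the tray's spout, where the beads fall off: 75 mm from the bar's middle towards -x and 54 mm below it. The floor rises to it as a 20 degree ramp over the last 40 mm, so that beads stay in a level tray.
- basket_bar (a point): Middle of the carrying bar of the steel wire dipping basket (loose, about 0.25 kg empty, standing on the mesh stand). The attitude is the basket's: z up, y along the bar, x across it. The bar is 12 x 12 mm in section, 118 mm free between its posts, its middle 145 mm above the basket's underside.
- basket: The wire basket: 110 (x) x 130 (y) mm, open at the top, walls 70 mm high and 3 mm thick, floor 3 mm; origin at the centre of its underside, z up. The flat posts of the bar rise from the middles of the +y and -y walls, so that the space below the bar, from 70 to 139 mm up, is free to pour through along x.
- stand: Fixed square stand with a dark wire-mesh top, 150 x 150 mm, 30 mm high, under the basket; origin at the centre of its foot, on the bench.
- cleaner: Fixed steel ultrasonic cleaner, 210 x 210 x 110 mm high, open at the top, empty; origin at the centre of its underside, z up.
- cleaner_mouth (a point): Centre of the cleaner's square opening (170 x 170 mm, surrounded by a 20 mm rim), at the height of the rim, 110 mm above the bench.
- bead0_mid (a point): Centre of one of the five barrel-shaped brass beads, 22 mm across and 20 mm high, 25 g.
- bead1_mid (a point): Centre of one of the five barrel-shaped brass beads, 22 mm across and 20 mm high, 25 g.
- bead2_mid (a point): Centre of one of the five barrel-shaped brass beads, 22 mm across and 20 mm high, 25 g.
- bead3_mid (a point): Centre of one of the five barrel-shaped brass beads, 22 mm across and 20 mm high, 25 g.
- bead4_mid (a point): Centre of one of the five barrel-shaped brass beads, 22 mm across and 20 mm high, 25 g.
- firebrick: Pale fire brick, 70 x 115 x 45 mm; a bystander to leave alone; origin at its underside.
- flux_jar: Small jar with white lid, 50 mm across, 60 mm high; a bystander to leave alone; origin at its underside.
- mandrel: Tapered steel ring mandrel on a round foot, 56 mm across, 95 mm high; a bystander to leave alone; origin at its underside.
- hammer: Hammer lying on the bench, 200 mm long; a bystander to leave alone; origin at its underside.
- pliers: Pliers with yellow handles lying on the bench, about 150 mm long; a bystander to leave alone; origin at its underside.
- bench_block: Flat dark steel bench block, 75 x 75 x 20 mm; a bystander to leave alone; origin at its underside.
- dish: Small white ceramic dish, 80 mm across, 30 mm high; a bystander to leave alone; origin at its underside.
There are look-alikes about, which are no part of the job. Leave any red look-alike of the basket alone.

How it is judged:
By the outcome, as a careful person would: the job done as asked, in the order asked, and still so for the second after the job is handed in, while the arm keeps its last pose, push and grip.
It also fails if it takes over 72 s, if anything falls off the work surface, if the arm or the gripper's body presses on something with over 40 N, if the wrist force passes 120 N, or if a joint passes its speed limit or range.

## Working session

There is one attempt and no reset: what is moved stays moved. The work goes in short steps, Python scripts to look and compute and a shell command to move; the robot and the scene stay as the last step left them, time stands still between calls to the robot, and variables do not carry over. Pictures are saved under pics/ and viewed, at most 10 in all, crops included, and the job is handed in when it is done.

```bash
mkdir -p pics; ls; python3 -m jog --help 2>&1 | head -30
cat > h.py <<'E'
from station import *
import numpy as np, cv2
def cal(n):
    c=get_calibration(n);K=np.array([[c["fx"],0,c["cx"]],[0,c["fy"],c["cy"]],[0,0,1.]])
    return K,np.array(c["dist_coeffs"],float),np.array(c["world_to_cam"])
def ray(n,uv):
    K,d,T=cal(n);p=cv2.undistortPoints(np.array(uv,float).reshape(-1,1,2),K,d)[:,0]
    D=np.c_[p,np.ones(len(p))]@T[:3,:3];return -T[:3,:3].T@T[:3,3],D
def onz(n,uv,z):
    o,D=ray(n,uv);return o+D*((z-o[2])/D[:,2])[:,None]
def px(n,P):
    K,d,T=cal(n);return cv2.projectPoints(np.array(P,float).reshape(-1,3),cv2.Rodrigues(T[:3,:3])[0],T[:3,3],K,d)[0][:,0]
def tri(uv1,uv2,a="side",b="top"):
    o1,D1=ray(a,[uv1]);o2,D2=ray(b,[uv2]);A=np.c_[D1[0],-D2[0]];s=np.linalg.lstsq(A,o2-o1,rcond=None)[0]
    p,q=o1+s[0]*D1[0],o2+s[1]*D2[0];return (p+q)/2,np.linalg.norm(p-q)
def save(n,f):
    im=snapshot(n);cv2.imwrite("pics/"+f,im[:,:,::-1]);return im
E
python3 - <<'E'
from h import *
for n in("side","top"):
    save(n,n+"0.png");o,_=ray(n,[[0,0]]);print(n,o.round(3))
s=sense();print(s["tcp_pos"],s["tool_rot"],s["finger_gap"])
E
```

```text
pics
invalid input: not JSON, or not a number
side [0.404 0.956 0.797]
top [ 0.268 -0.028  1.355]
[0.18380694 0.5970542  0.40382138] [ 1.48840994e-01  9.88860658e-01 -9.28510839e-04 -3.10185565e-04] 0.9991068878173804
```

View pics/side0.png

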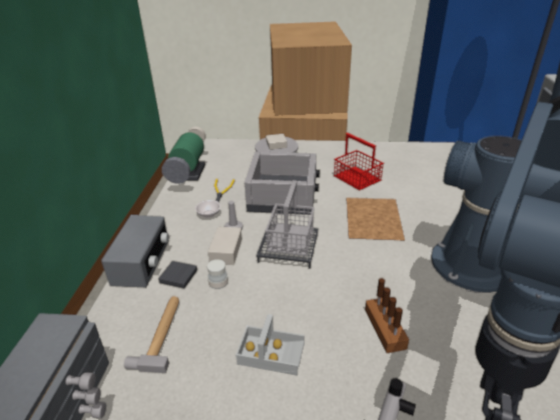

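View pics/top0.png

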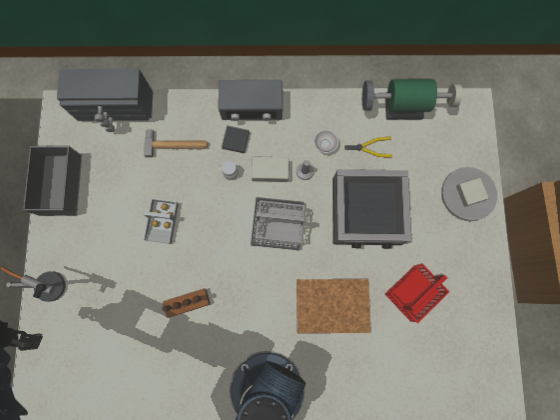

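Side view: the tray is at about (270,350) with the spout to the right, the grey basket on the stand at (290,235), the cleaner at (282,182) and the red look-alike at (358,165). Top view: the tray is at (161,222), the basket at (280,223), the cleaner at (372,207) and the robot base at (265,390). Next is a magnified montage.

```bash
python3 - <<'E'
from h import *
t=cv2.imread("pics/top0.png");s=cv2.imread("pics/side0.png")
r=lambda im,x,y,w,h,k:cv2.resize(im[y:y+h,x:x+w],None,fx=k,fy=k,interpolation=cv2.INTER_CUBIC)
A=r(t,140,195,50,50,6);B=r(t,245,190,75,75,4);C=r(s,230,310,80,66,5)[:300];D=r(s,250,175,80,100,3)
M=np.zeros((600,800,3),np.uint8);M[:300,:300]=A;M[:300,400:700]=B;M[300:,:400]=C;M[300:,400:640]=D
cv2.imwrite("pics/m1.png",M)
print(onz("top",[[161,222],[280,223],[372,207]],.03).round(3))
print(onz("top",[[342,178],[402,178],[404,238],[342,238]],.11).round(3))
E
python3 -m jog '{"linear":[[0,0,0]],"turn":[[0,0,0]]}'
```

```text
[[ 0.49   0.321  0.03 ]
 [ 0.485 -0.044  0.03 ]
 [ 0.534 -0.328  0.03 ]]
[[ 0.605 -0.226  0.11 ]
 [ 0.604 -0.402  0.11 ]
 [ 0.427 -0.397  0.11 ]
 [ 0.428 -0.22   0.11 ]]$.turn[0]: bad value
```

View pics/m1.png

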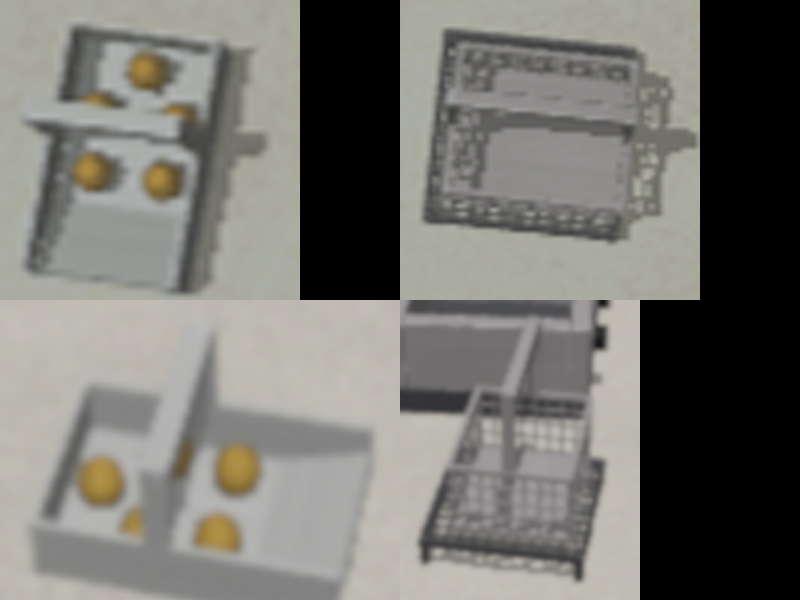

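Refused, as documented, so the tool can only turn about z. The top crop shows the tray's spout lip at the bottom, pixels (144.7,240)–(171.3,243.3), its back wall at (152.5,199.7)–(177,202.5), and the basket bar at (256.8,214.5)–(303.8,218.8).

Run:
```python
from h import *
c=onz("top",[[152.5,199.7],[177,202.5],[171.3,243.3],[144.7,240]],.032);print("tray corners",c.round(4).tolist(),c.mean(0).round(4))
x=(c[0]+c[1]-c[2]-c[3])/2;y=(c[0]+c[3]-c[1]-c[2])/2
print(np.linalg.norm(x),np.linalg.norm(y),"yaw",np.degrees(np.arctan2(x[1],x[0])),np.degrees(np.arctan2(-y[0],y[1])))
b=onz("top",[[144.2,213.7],[171.7,216.3]],.078);print("tbar",b.round(4).tolist(),b.mean(0),np.degrees(np.arctan2(-(b[0]-b[1])[0],(b[0]-b[1])[1])))
b=onz("side",[[261,339],[271,315]],.078);print("tbar side",b.round(4).tolist(),b.mean(0))
b=onz("top",[[256.75,214.5],[303.75,218.75]],.181);print("bbar",b.round(4).tolist(),b.mean(0),np.degrees(np.arctan2(-(b[0]-b[1])[0],(b[0]-b[1])[1])))
b=onz("side",[[287.3,203.3],[294,182.3]],.181);print("bbar side",b.round(4).tolist(),b.mean(0))
# cleaner opening via side/top
print(px("top",[[.49,.32,.03]]),sense()["t"])
```

```text
tray corners [[0.5595, 0.3503, 0.032], [0.5504, 0.2741, 0.032], [0.4238, 0.2866, 0.032], [0.4342, 0.368, 0.032]] [0.492  0.3197 0.032 ]
0.12684065109859596 0.07942596155226411 yaw -6.815928462178735 -7.077994464813969
tbar [[0.5069, 0.3598, 0.078], [0.4988, 0.2777, 0.078]] [0.50285575 0.31875793 0.078     ] -5.694327004346878
tbar side [[0.5122, 0.3554, 0.078], [0.499, 0.2905, 0.078]] [0.5056049  0.32293973 0.078     ]
bbar [[0.4842, 0.0213, 0.181], [0.4719, -0.1066, 0.181]] [ 0.47800583 -0.0426922   0.181     ] -5.488990505425862
bbar side [[0.4841, 0.013, 0.181], [0.4739, -0.0914, 0.181]] [ 0.47898993 -0.03921062  0.181     ]
[[161.44673998 221.93673393]] 0.1
```

```bash
python3 -m jog '{"linear":[[45,-35,0],[45,-35,0],[45,-35,0],[45,-35,0],[46,-36,0],[46,-36,0],[46,-36,-40],[46,-36,-40],[0,0,-40],[0,0,-30],[0,0,-15],[0,0,0]],"turn":[0.5,0.5,0.5,0.54,0,0,0,0,0,0,0,0]}' 1 20
python3 - <<'E'
from h import *
print(sense()["tcp_pos"],sense()["tool_rot"],sense()["force"])
a=save("side","s1.png");b=save("top","t1.png")
r=lambda im,x,y,w,h,k:cv2.resize(im[y:y+h,x:x+w,::-1],None,fx=k,fy=k,interpolation=cv2.INTER_CUBIC)
cv2.imwrite("pics/m2.png",np.hstack([r(a,210,270,110,120,4)[:480,:400],r(b,130,180,66,80,6)[:480,:400]][:2]))
E
```

```text
t: 1.6
tcp_pos: [0.5368, 0.3218, 0.2481]
tool_rot: [0.06, 0.998, -0.001, -0.001]
force: [-0.5, 0.1, 0.6]
finger_gap: 1.0
gripper_force: 0.0
[0.53678556 0.32176192 0.24805874] [ 6.01961945e-02  9.98185842e-01 -5.02592107e-04 -1.09085815e-03] [-0.48099081  0.0936869   0.5838572 ]
```

View pics/m2.png

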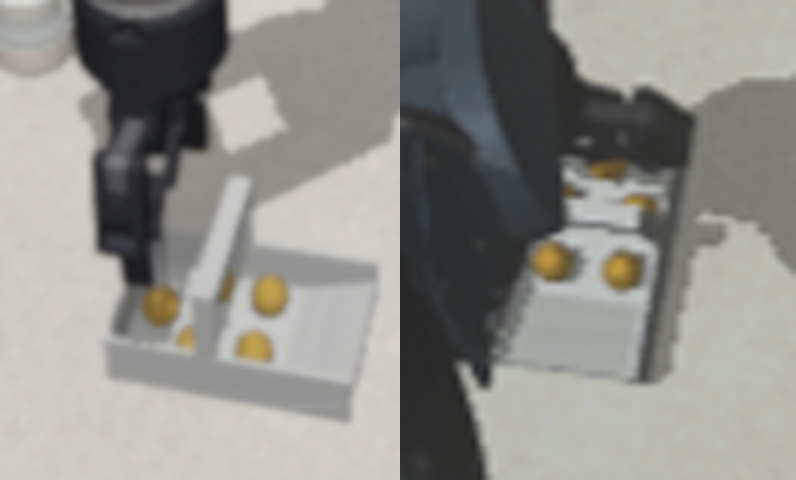

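The side crop (scale 4, left half) shows the open fingers above the tray's back end at about (125,250), with the bar clear at (240,180). Shifting to the grasp point and descending.

```bash
python3 -m jog '{"linear":[[11,-9,0],[0,0,-15],[0,0,-12],[0,0,-8],[0,0,0]],"turn":[0,0,0,0,0]}'; python3 -m jog '{"linear":[[0,0,-4],[0,0,-4],[0,0,-4],[0,0,-4],[0,0,-4],[0,0,0]],"turn":[0,0,0,0,0,0]}'
```

```text
t: 2.33
tcp_pos: [0.5476, 0.3127, 0.2128]
tool_rot: [0.06, 0.998, -0.0, -0.001]
force: [0.1, 0.8, -0.0]
finger_gap: 0.999
gripper_force: 0.0
t: 3.08
tcp_pos: [0.548, 0.3127, 0.1936]
tool_rot: [0.06, 0.998, -0.0, -0.0]
force: [-0.6, 0.1, 0.4]
finger_gap: 1.0
gripper_force: 0.0
```

```bash
python3 -m jog '{"linear":[[0,0,-4],[0,0,-4],[0,0,-4],[0,0,0]],"turn":[0,0,0,0]}'; python3 -m jog '{"linear":[[0,0,0],[0,0,0],[0,0,0]],"turn":[0,0,0]}' 0 20
```

```text
t: 3.58
tcp_pos: [0.549, 0.3159, 0.1905]
tool_rot: [0.061, 0.998, 0.005, 0.004]
force: [-11.8, 3.8, 40.7]
finger_gap: 1.002
gripper_force: 20.3
t: 3.95
tcp_pos: [0.5489, 0.3174, 0.1944]
tool_rot: [0.061, 0.998, 0.006, 0.005]
force: [-17.6, 6.7, 59.8]
finger_gap: 0.874
gripper_force: 30.4
```

```bash
python3 -m jog '{"linear":[[0,0,20],[0,0,10],[0,0,10],[0,0,0]],"turn":[0,0,0,0]}' 1 20
python3 - <<'E'
from h import *
a=save("side","s2.png");b=save("top","t2.png")
r=lambda im,x,y,w,h,k:cv2.resize(im[y:y+h,x:x+w,::-1],None,fx=k,fy=k,interpolation=cv2.INTER_CUBIC)
cv2.imwrite("pics/m3.png",np.hstack([r(a,215,280,100,120,4)[:480,:400],r(b,130,180,66,80,6)[:480,:400]][:2]))
E
```

```text
t: 4.45
tcp_pos: [0.5485, 0.3125, 0.2217]
tool_rot: [0.061, 0.998, -0.0, -0.0]
force: [0.6, 0.4, 0.1]
finger_gap: 1.001
gripper_force: 0.0
```

View pics/m3.png

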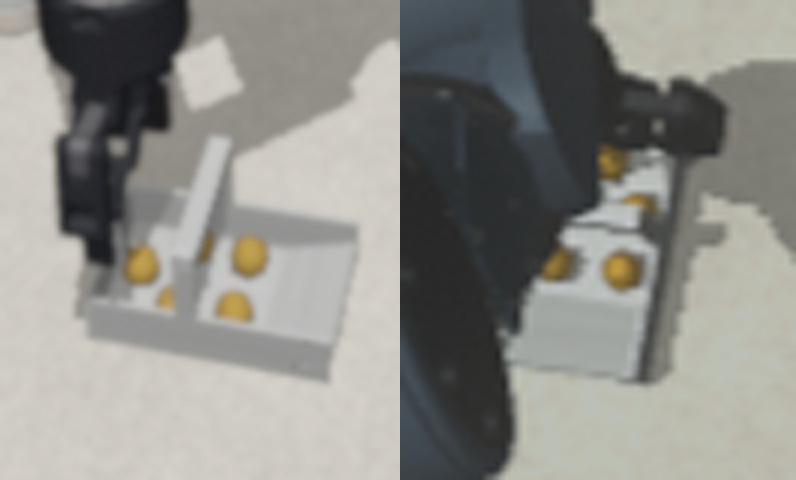

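The tray is unmoved. The +y fingertip was resting on the top of the wall: in the crop (95,262) it sits over the wall corner at (88,300). I'll measure the lateral offset.

Run:
```python
from h import *
for z in(.055,.0617,.068): print(z,onz("side",[[236.5,345],[242,345.5]],z).round(4).tolist())
# tray near wall top corners in side crop: back-near corner, spout-near corner
print(onz("side",[[215+88/4,280+303/4],[215+328/4,280+347/4],[215+357/4,280+226/4],[215+125/4,280+188/4]],.032).round(4).tolist())
a=cv2.imread("pics/s2.png")
c=cv2.resize(a[315:375,225:305],None,fx=10,fy=10,interpolation=cv2.INTER_CUBIC);cv2.imwrite("pics/m4.png",c)
s=sense();print(s["tcp_pos"])
```

```text
0.055 [[0.5638, 0.3549, 0.055], [0.5523, 0.3553, 0.055]]
0.0617 [[0.5623, 0.3603, 0.0617], [0.551, 0.3607, 0.0617]]
0.068 [[0.561, 0.3654, 0.068], [0.5497, 0.3658, 0.068]]
[[0.5631, 0.3631, 0.032], [0.4386, 0.3806, 0.032], [0.4276, 0.3037, 0.032], [0.5557, 0.2864, 0.032]]
[0.54810429 0.31236063 0.22097679]
```

View pics/m4.png

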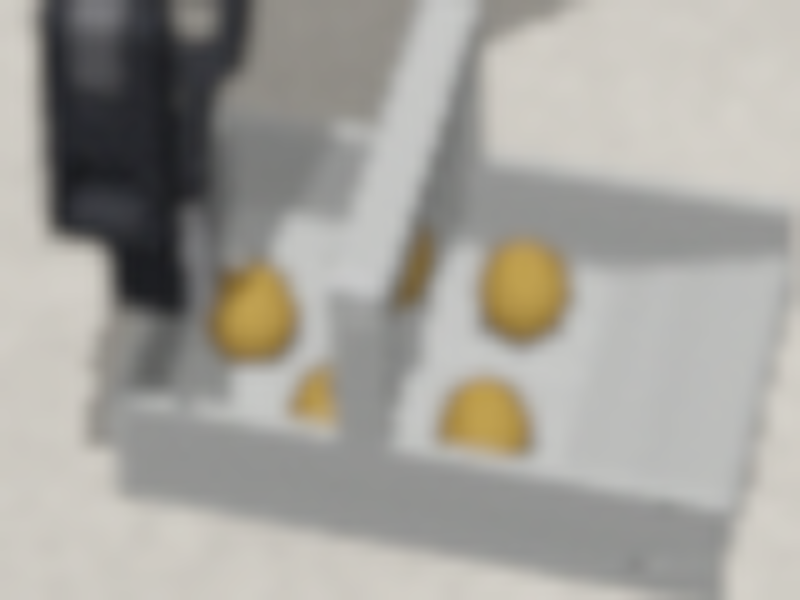

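Run:
```python
from h import *
print("finger -y outer top",px("top",[[.541,.255,.07],[.541,.255,.10],[.548,.2553,.13]]).round(1).tolist())
print("finger +y tip side",px("side",[[.548,.355,.0617],[.55,.362,.0617],[.55,.369,.0617]]).round(1).tolist())
u=np.array([.9927,-.1205,0]);v=np.array([.1205,.9927,0])
for C in([.492,.3197,0],[.494,.332,0]):
    P=[np.array(C)+a*u+b*v+[0,0,z] for z in(.032,0) for a,b in((.065,.04),(.065,-.04),(-.065,-.04),(-.065,.04))]
    P+=[np.array(C)+.01*u+b*v+[0,0,.078] for b in(.04,-.04)]
    for n in("top","side"): print(n,px(n,P).round(1).tolist())
for n in("top","side"):
    K,d,T=cal(n);print(n,K[0,0],d)
```

```text
finger -y outer top [[180.5, 202.9], [178.3, 200.8], [176.0, 196.2]]
finger +y tip side [[243.9, 343.3], [242.4, 346.0], [241.8, 348.9]]
top [[152.1, 199.1], [177.6, 202.1], [170.9, 243.7], [144.9, 240.6], [154.9, 201.3], [179.9, 204.2], [173.3, 244.9], [147.9, 241.9], [144.7, 213.8], [171.3, 216.9]]
side [[238.8, 351.2], [249.0, 322.1], [306.8, 330.8], [300.5, 361.3], [239.9, 361.2], [249.8, 331.9], [306.7, 340.8], [300.5, 371.4], [263.5, 340.3], [272.5, 310.9]]
top [[148.2, 198.5], [173.7, 201.5], [166.9, 243.0], [140.9, 240.0], [151.1, 200.7], [176.0, 203.6], [169.4, 244.2], [144.0, 241.3], [140.6, 213.1], [167.2, 216.2]]
side [[236.8, 356.0], [247.3, 326.3], [305.7, 335.3], [299.2, 366.4], [237.9, 366.1], [248.2, 336.2], [305.6, 345.2], [299.2, 376.5], [261.8, 345.2], [270.9, 315.2]]
top 437.9121104111203 [-0.00509486  0.          0.          0.          0.        ]
side 450.50691194645447 [0.03665388 0.         0.         0.         0.        ]
```

The top camera reads about 13 mm too far toward −y. The fingertip, whose position is known, shows it, and the side camera agrees with the arm. The corrected tray centre is about (0.4955, 0.332).

```bash
python3 -m jog '{"linear":[[3,12.7,0],[0,0,-15],[0,0,-12],[0,0,0]],"turn":[0,0,0,0]}'; python3 -m jog '{"linear":[[0,0,-3],[0,0,0]],"turn":[0,0]}';python3 -m jog '{"linear":[[0,0,-3],[0,0,0]],"turn":[0,0]}'
```

```text
t: 5.05
tcp_pos: [0.5507, 0.3253, 0.1934]
tool_rot: [0.06, 0.998, -0.001, -0.001]
force: [0.1, 0.1, -0.2]
finger_gap: 0.999
gripper_force: 0.0
t: 5.3
tcp_pos: [0.5511, 0.3253, 0.1923]
tool_rot: [0.06, 0.998, -0.0, -0.0]
force: [-1.0, 0.5, 0.9]
finger_gap: 1.002
gripper_force: 0.5
t: 5.55
tcp_pos: [0.5511, 0.3254, 0.1919]
tool_rot: [0.06, 0.998, -0.0, 0.0]
force: [-3.9, -0.5, 15.2]
finger_gap: 0.998
gripper_force: 7.7
```

```bash
python3 - <<'E'
from h import *
s=sense();print(s["force"].round(2) if hasattr(s["force"],"round") else s["force"],s["ft_torque"],s["tcp_pos"])
a=save("side","s3.png")
c=cv2.resize(a[320:380,225:305,::-1],None,fx=10,fy=10,interpolation=cv2.INTER_CUBIC);cv2.imwrite("pics/m5.png",c)
E
python3 -m jog '{"linear":[[0,0,6],[0,0,0]],"turn":[0,0]}' | sed -n 2,4p
```

```text
[-3.92 -0.52 15.18] [-0.80997048  0.66391401 -0.13331863] [0.55113169 0.32541695 0.19191236]
tcp_pos: [0.5514, 0.3254, 0.1956]
tool_rot: [0.06, 0.998, 0.0, 0.001]
force: [-0.6, 0.1, 0.1]
```

View pics/m5.png

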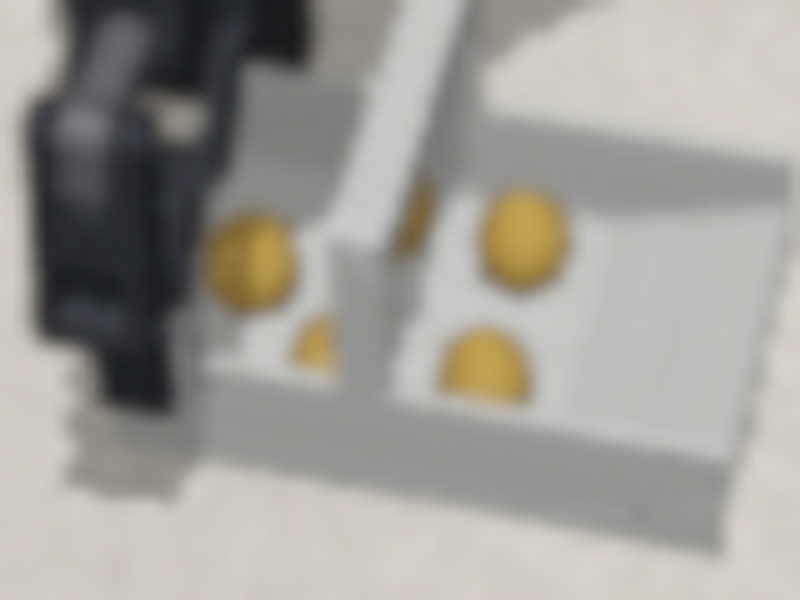

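The torque shows that the −y finger sits on the −y wall. Combining the two contacts, the tray's lateral centre is about 6 mm further toward −y.

```bash
python3 -m jog '{"linear":[[-1,-6.3,0],[0,0,-4],[0,0,-2],[0,0,0]],"turn":[0,0,0,0]}'; python3 -c "
from h import *
print(sense()['ft_torque'])"
```

```text
t: 6.35
tcp_pos: [0.5501, 0.3191, 0.1885]
tool_rot: [0.06, 0.998, -0.0, -0.0]
force: [0.3, 0.6, -0.2]
finger_gap: 0.999
gripper_force: 0.0
[ 0.04357263  0.00601612 -0.04241655]
```

```bash
python3 -m jog '{"linear":[[0,0,-3],[0,0,-3],[0,0,0]],"turn":[0,0,0]}'; python3 -m jog '{"linear":[[0,0,0],[0,0,0],[0,0,0]],"turn":[0,0,0]}' 0 20; python3 -m jog '{"linear":[[0,0,4],[0,0,4],[0,0,0]],"turn":[0,0,0]}'
```

```text
t: 6.72
tcp_pos: [0.55, 0.3191, 0.1827]
tool_rot: [0.06, 0.998, -0.0, -0.0]
force: [0.3, -0.3, 0.1]
finger_gap: 0.999
gripper_force: 0.0
t: 7.1
tcp_pos: [0.5502, 0.3193, 0.1834]
tool_rot: [0.06, 0.998, 0.0, 0.0]
force: [0.8, 1.1, 1.0]
finger_gap: 0.934
gripper_force: 25.3
t: 7.48
tcp_pos: [0.5502, 0.319, 0.1912]
tool_rot: [0.06, 0.998, -0.0, 0.0]
force: [0.1, -0.1, -3.4]
finger_gap: 0.931
gripper_force: 25.5
```

The tray is held by its side walls near the back (gap 0.934), with its full weight of 3.4 N off the bench. I'll firm up the grip and carry it to the far side of the basket.

```bash
python3 -m jog '{"linear":[[0,0,0],[0,0,10],[0,0,25],[0,0,35],[0,0,35],[0,0,35],[0,0,30],[0,0,15],[10,-20,7],[15,-35,0],[15,-45,0],[15,-45,0]],"turn":[0,0,0,0,0,0,0,0,0,0.3,0,0]}' 0 70; python3 -m jog '{"linear":[[15,-45,0],[12,-45,0],[0,-45,0],[0,-42,0],[0,-30,0],[0,-15,0],[0,-5,0],[0,0,0]],"turn":[0,0,0,0,0,0,0,0]}'
```

```text
t: 8.98
tcp_pos: [0.6055, 0.1717, 0.3817]
tool_rot: [0.047, 0.999, -0.001, -0.001]
force: [1.2, 0.1, -4.3]
finger_gap: 0.912
gripper_force: 86.3
t: 9.98
tcp_pos: [0.6321, -0.0525, 0.3828]
tool_rot: [0.047, 0.999, 0.0, -0.0]
force: [0.2, -1.4, -3.1]
finger_gap: 0.911
gripper_force: 86.3
```

```bash
python3 -m jog '{"linear":[[0,0,-20],[0,0,-30],[0,0,-25],[0,0,-13],[0,0,0]],"turn":[0,0,0,0,0]}'
python3 - <<'E'
from h import *
a=save("side","s4.png")
c=cv2.resize(a[165:275,195:345,::-1],None,fx=5.3,fy=5.3,interpolation=cv2.INTER_CUBIC);cv2.imwrite("pics/m6.png",c)
E
```

```text
t: 10.6
tcp_pos: [0.632, -0.0519, 0.2943]
tool_rot: [0.047, 0.999, 0.0, -0.001]
force: [0.4, 0.5, -3.2]
finger_gap: 0.914
gripper_force: 86.2
```

View pics/m6.png

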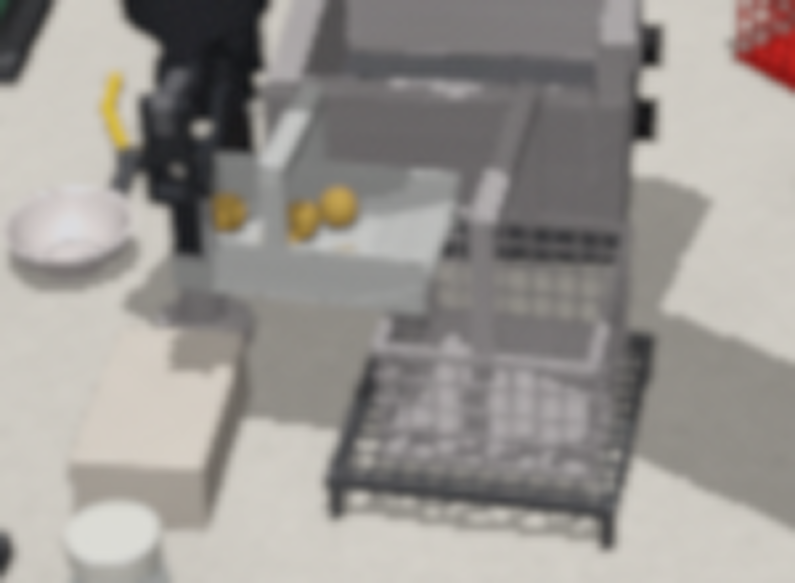

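The side crop shows the tray held level with the beads in it, beside the basket and just clear of its rim. The basket bar's near end is at about (485,215) and its far end at (525,95); the tray bar's near end is at (273,163). I'll compare the two in the same camera.

Run:
```python
from h import *
f=lambda x,y:[195+x/5.3,165+y/5.3]
b=onz("side",[f(485,215),f(525,95)],.181);print("basket bar",b.round(4).tolist(),b.mean(0).round(4))
t=onz("side",[f(273,163),f(302,108)],.189);print("tray bar",t.round(4).tolist(),t.mean(0).round(4))
u=np.array([.9956,-.094]);v=np.array([.094,.9956]);P=np.array([.632,-.0519])-.045*u
print("expected tray bar ends",P+.04*v,P-.04*v)
# rim near corners of basket
r=onz("side",[f(375,345),f(605,370)],.1);print("rim near edge",r.round(4).tolist())
```

```text
basket bar [[0.4852, 0.0234, 0.181], [0.4736, -0.0881, 0.181]] [ 0.4794 -0.0324  0.181 ]
tray bar [[0.5894, -0.0042, 0.189], [0.5828, -0.0561, 0.189]] [ 0.5861 -0.0302  0.189 ]
expected tray bar ends [ 0.590958 -0.007846] [ 0.583438 -0.087494]
rim near edge [[0.5409, 0.0196, 0.1], [0.4276, 0.0331, 0.1]]
```

```bash
python3 -m jog '{"linear":[[-12,0,0],[-18,1,0],[-18,0,0],[-12,0,0],[0,0,5],[0,0,10],[0,0,5],[0,0,0]],"turn":[0,0,0,0,0,0,0,0]}' 0 20;  python3 -m jog '{"linear":[[0,0,4],[0,0,4],[0,0,0]],"turn":[0,0,0]}'; python3 -c "
from h import *
print(sense()['ft_torque'])"
```

```text
t: 11.65
tcp_pos: [0.5728, -0.0519, 0.3159]
tool_rot: [0.047, 0.999, -0.0, 0.001]
force: [0.5, -0.1, -2.6]
finger_gap: 0.911
gripper_force: 86.4
t: 12.02
tcp_pos: [0.5723, -0.0519, 0.3231]
tool_rot: [0.047, 0.999, -0.0, 0.0]
force: [0.7, -0.7, -5.3]
finger_gap: 0.91
gripper_force: 86.4
[-0.07750152 -0.37562266 -0.00164415]
```

```bash
python3 -m jog '{"linear":[[0,0,0],[0,0,0]],"turn":[0,0]}' 0.925 20 ; python3 -m jog '{"linear":[[0,0,0],[0,0,0]],"turn":[0,0]}' 0.932 20 | grep -v tool; python3 -c "
from h import *
print(sense()['ft_torque'])"
```

```text
t: 12.28
tcp_pos: [0.5722, -0.0519, 0.323]
tool_rot: [0.047, 0.999, 0.0, -0.0]
force: [0.1, 0.6, -3.9]
finger_gap: 0.925
gripper_force: 38.0
t: 12.52
tcp_pos: [0.5721, -0.0519, 0.3232]
force: [-0.2, -0.5, -2.2]
finger_gap: 0.932
gripper_force: 13.0
[ 0.00552332 -0.1327386  -0.02541501]
```

```bash
python3 -m jog '{"linear":[[0,0,5],[0,0,5],[0,0,0]],"turn":[0,0,0]}' | grep -v tool; python3 -m jog '{"linear":[[0,0,5],[0,0,5],[0,0,0]],"turn":[0,0,0]}' | grep -v tool
python3 - <<'E'
from h import *
print(sense()['ft_torque'])
a=save("side","s5.png")
c=cv2.resize(a[165:275,195:345,::-1],None,fx=5.3,fy=5.3,interpolation=cv2.INTER_CUBIC);cv2.imwrite("pics/m7.png",c)
E
```

```text
t: 12.9
tcp_pos: [0.5725, -0.0519, 0.334]
force: [0.1, 0.3, -2.7]
finger_gap: 0.933
gripper_force: 13.0
t: 13.28
tcp_pos: [0.5724, -0.0519, 0.3437]
force: [0.1, 0.6, -1.7]
finger_gap: 0.934
gripper_force: 13.0
[-0.01185658 -0.05786254  0.02066427]
```

View pics/m7.png

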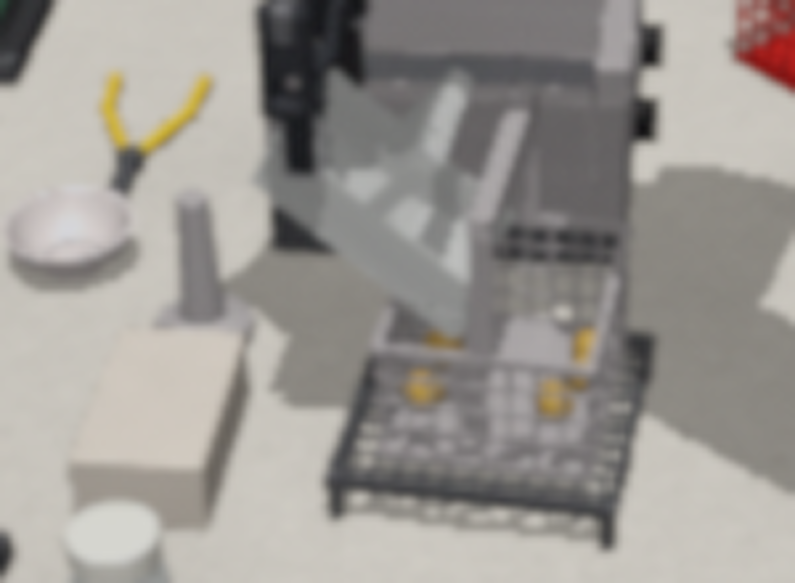

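The tray is tipped about 45° with its lip inside the basket. Beads show in the basket at about (440,340), (420,388), (555,400), (575,385) and (585,345) in the crop, and none are visible in the tray. I'll count with colour masks and tip a little more.

```bash
python3 -m jog '{"linear":[[0,0,5],[0,0,5],[0,0,4],[0,0,0],[0,0,0]],"turn":[0,0,0,0,0]}' | grep -v tool;  python3 - <<'E'
from h import *
print(sense()['ft_torque'],sense()['force'])
for n,R,z in(("side",(165,275,240,345),.044),("top",(180,270,230,330),.044)):
    a=save(n,n+"6.png");y0,y1,x0,x1=R
    hsv=cv2.cvtColor(a,cv2.COLOR_RGB2HSV);m=cv2.inRange(hsv,(10,110,60),(30,255,255))[y0:y1,x0:x1]
    k,l,st,ce=cv2.connectedComponentsWithStats(m)
    for i in range(1,k):
        if st[i,4]>3: p=ce[i]+[x0,y0];print(n,st[i,:5],p.round(1),onz(n,[p],z)[0].round(3))
E
```

```text
t: 13.95
tcp_pos: [0.5721, -0.0518, 0.3571]
force: [-1.2, -0.8, -1.9]
finger_gap: 0.931
gripper_force: 13.0
[ 0.0150925  -0.03483305 -0.02448076] [-1.15009954 -0.75747482 -1.88111149]
side [37 60  6  5 25] [279.4 227.4] [ 0.515 -0.071  0.044]
side [64 62  2  6 10] [304.5 229.5] [ 0.443 -0.065  0.044]
side [33 73  3  3  7] [274.  238.7] [ 0.525 -0.018  0.044]
side [57 75  6  3 12] [299.2 241. ] [ 0.456 -0.012  0.044]
top [56 56  5  4 16] [288.2 237.5] [ 0.439 -0.068  0.044]
```

```bash
python3 -m jog '{"linear":[[0,0,0],[0,0,0],[10,0,0],[15,0,8],[15,0,15],[15,0,25],[10,0,30],[5,0,20],[0,0,0],[0,0,0]],"turn":[0,0,0,0,0,0,0,0,0,0]}' 0 40 | grep -v tool;  python3 - <<'E'
from h import *
print(sense()['ft_torque'],sense()['force'])
M=[]
for n,z in(("side",.044),("top",.044)):
    a=save(n,n+"7.png")
    hsv=cv2.cvtColor(a,cv2.COLOR_RGB2HSV);m=cv2.inRange(hsv,(8,80,50),(32,255,255))
    k,l,st,ce=cv2.connectedComponentsWithStats(m)
    for i in range(1,k):
        if 3<st[i,4]<200: print(n,st[i,:5],ce[i].round(1),onz(n,[ce[i]],z)[0].round(3))
a=cv2.imread("pics/side7.png");b=cv2.imread("pics/top7.png")
r=lambda im,x,y,w,h:cv2.resize(im[y:y+h,x:x+w],(400,400),interpolation=cv2.INTER_CUBIC)
cv2.imwrite("pics/m8.png",np.hstack([r(a,225,170,100,100),r(b,230,175,90,90)]))
E
```

```text
t: 15.3
tcp_pos: [0.6419, -0.0517, 0.4539]
force: [-0.9, 0.7, -1.1]
finger_gap: 0.919
gripper_force: 50.9
[-0.01365324 -0.04744656  0.02911843] [-0.85404375  0.68982161 -1.13528388]
side [214 179   5  14  40] [216.  185.5] [ 0.744 -0.291  0.044]
side [221 179  14  15  56] [228.  186.7] [ 0.703 -0.285  0.044]
side [276 224   8   7  35] [279.5 227.4] [ 0.514 -0.071  0.044]
side [303 227   4   6  18] [304.4 229.6] [ 0.444 -0.064  0.044]
side [272 237   7   4  22] [274.9 238.6] [ 0.522 -0.018  0.044]
side [302 237   3   2   4] [302.8 237.2] [ 0.447 -0.029  0.044]
side [297 238   7   6  28] [299.8 241. ] [ 0.454 -0.012  0.044]
top [287 210   7   5  26] [290.1 212.5] [ 0.515 -0.075  0.044]
top [279 235  13   5  46] [285.1 237. ] [ 0.44  -0.059  0.044]
top [  0 267  22  12  76] [ 10.7 272.6] [0.337 0.759 0.044]
top [196 301  13   7  52] [200.9 304. ] [0.243 0.19  0.044]
```

View pics/m8.png

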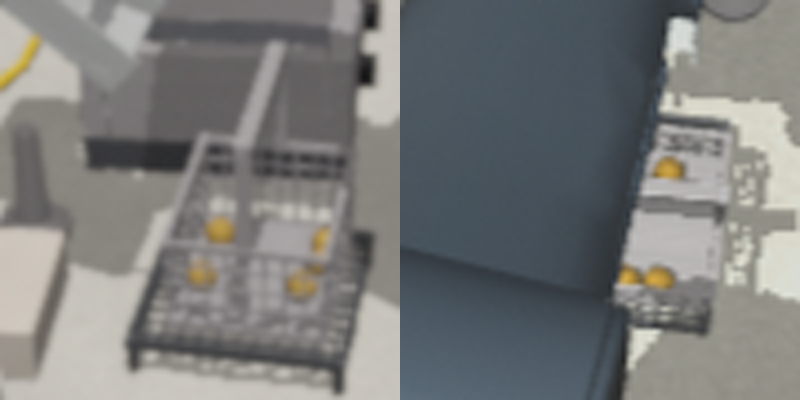

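All five beads are in the basket. The left crop shows orange at (220,230), (320,240), (318,265), (202,273) and (300,285), and the mask finds five blobs. Now the tray goes back to its old place.

```bash
python3 -m jog '{"linear":[[0,15,10],[0,35,0],[0,45,0],[0,45,0],[0,45,0],[-20,45,0],[-20,45,-10],[-20,40,-30],[-20,30,-40],[-10,15,-35],[-5,5,-20],[0,0,0]],"turn":[0,0,0,0,0,0,0,0,0,0,0,0]}' 0 40 | grep -v tool; python3 -m jog '{"linear":[[0,0,-15],[0,0,-15],[0,0,-10],[0,0,0]],"turn":[0,0,0,0]}' 0.931 20 | grep -v tool
```

```text
t: 16.9
tcp_pos: [0.5457, 0.3142, 0.3285]
force: [-1.4, -0.4, -0.6]
finger_gap: 0.92
gripper_force: 50.8
t: 17.4
tcp_pos: [0.547, 0.3127, 0.2889]
force: [0.1, -0.5, -1.8]
finger_gap: 0.932
gripper_force: 15.8
```

```bash
python3 -m jog '{"linear":[[0,0,-12],[0,0,-12],[0,0,0]],"turn":[0,0,0]}' | grep -v tool; python3 -m jog '{"linear":[[0,0,-10],[1,0,-8],[1,0,-6],[0,0,0]],"turn":[0,0,0,0]}' | grep -v tool;python3 -m jog '{"linear":[[3,0,-6],[3,0,-6],[3,0,-6],[0,0,0]],"turn":[0,0,0,0]}' | grep -v tool
```

```text
t: 17.77
tcp_pos: [0.5466, 0.3129, 0.2646]
force: [-0.4, 0.1, -1.7]
finger_gap: 0.933
gripper_force: 15.8
t: 18.27
tcp_pos: [0.5502, 0.3133, 0.2426]
force: [2.7, 0.5, 3.0]
finger_gap: 0.932
gripper_force: 16.3
t: 18.77
tcp_pos: [0.5578, 0.3129, 0.2228]
force: [1.4, -1.5, 0.8]
finger_gap: 0.933
gripper_force: 16.1
```

```bash
python3 -m jog '{"linear":[[3,0,-6],[2,0,-6],[2,0,-6],[0,0,0]],"turn":[0,0,0,0]}' | grep -v tool;python3 -m jog '{"linear":[[1,0,-5],[1,0,-5],[0,0,-4],[0,0,0]],"turn":[0,0,0,0]}' | grep -v tool;python3 -m jog '{"linear":[[0,0,-3],[0,0,-2],[0,0,-1],[0,0,0]],"turn":[0,0,0,0]}' | grep -v tool
```

```text
t: 19.27
tcp_pos: [0.565, 0.3131, 0.2052]
force: [0.8, 0.4, -0.5]
finger_gap: 0.932
gripper_force: 16.0
t: 19.77
tcp_pos: [0.5669, 0.3131, 0.1916]
force: [0.1, 0.5, 0.1]
finger_gap: 0.932
gripper_force: 16.0
t: 20.27
tcp_pos: [0.5671, 0.3132, 0.1861]
force: [1.1, 0.3, 0.3]
finger_gap: 0.932
gripper_force: 16.1
```

```bash
python3 -m jog '{"linear":[[0,0,-2],[0,0,0]],"turn":[0,0]}' | grep -v tool;python3 -m jog '{"linear":[[0,0,0],[0,0,0],[0,0,0],[0,0,8],[0,0,15],[0,0,30],[0,0,40],[0,0,50],[0,0,50],[0,0,20],[0,0,0]],"turn":[0,0,0,0,0,0,0,0,0,0,0]}' 1 20 | grep -v tool
python3 - <<'E'
from h import *
a=save("side","s8.png")
# expected tray pixel corners if upright with pivot at x_t=55
u=np.array([.9956,-.094,0]);v=np.array([.094,.9956,0]);C=np.array([.567,.3132,0])-.055*u
P=[C+s*u+t*v+[0,0,z] for z in(.032,) for s,t in((.065,.04),(.065,-.04),(-.065,-.04),(-.065,.04))]+[C+.01*u+t*v+[0,0,.078] for t in(.04,-.04)]
print(px("side",P).round(1).tolist())
g=cv2.cvtColor(a,cv2.COLOR_RGB2HSV)
x0,y0,x1,y1=205,300,325,390
bg=cv2.imread("pics/side0.png")[:,:,::-1]
m=((g[...,1]<30)&(g[...,2]<215)).astype(np.uint8)[y0:y1,x0:x1]*255
m=cv2.morphologyEx(m,cv2.MORPH_OPEN,np.ones((3,3)))
cs,_=cv2.findContours(m,cv2.RETR_EXTERNAL,cv2.CHAIN_APPROX_SIMPLE)
for c in sorted(cs,key=cv2.contourArea)[-2:]: print(cv2.contourArea(c),(cv2.approxPolyDP(c,2.5,True)[:,0]+[x0,y0]).tolist())
print(g[330:350,260:275,1].mean(),g[305,215],g[385,310])
E
```

```text
t: 20.52
tcp_pos: [0.5673, 0.3132, 0.1849]
force: [0.3, -0.3, 4.8]
finger_gap: 0.929
gripper_force: 16.4
t: 21.9
tcp_pos: [0.5673, 0.3133, 0.4006]
force: [0.6, 0.1, 0.7]
finger_gap: 0.998
gripper_force: 0.0
[[229.5, 350.9], [239.4, 321.7], [297.2, 329.2], [291.2, 359.5], [254.1, 339.4], [262.6, 310.0]]
10591.0 [[205, 300], [205, 389], [324, 389], [324, 300]]
2.493333333333333 [ 19  14 206] [ 20  15 208]
```

Run:
```python
from h import *
a=cv2.imread("pics/s8.png")[:,:,::-1].copy();g=cv2.cvtColor(a,cv2.COLOR_RGB2HSV)
x0,y0,x1,y1=205,295,325,390
m=((g[...,1]<9)).astype(np.uint8)[y0:y1,x0:x1]*255
m=cv2.morphologyEx(cv2.morphologyEx(m,cv2.MORPH_CLOSE,np.ones((3,3))),cv2.MORPH_OPEN,np.ones((3,3)))
cs,_=cv2.findContours(m,cv2.RETR_EXTERNAL,cv2.CHAIN_APPROX_SIMPLE)
for c in sorted(cs,key=cv2.contourArea)[-2:]: print(cv2.contourArea(c),(cv2.approxPolyDP(c,2.5,True)[:,0]+[x0,y0]).tolist())
# basket: top bar etc. via side
```

```text
2459.5 [[237, 324], [229, 347], [230, 360], [289, 368], [295, 338], [293, 329], [265, 326], [262, 310], [258, 311], [253, 324]]
```

```bash
python3 -c "
from h import *
s=sense();print(s['q'],s['tcp_pos'],s['tool_rot'])"
```

```text
[ 3.32312442e-01  5.64671053e-01  1.37962112e+00 -6.10422310e-06
  1.19497146e+00 -1.14390703e+00] [0.56689497 0.31306498 0.39846775] [4.72696589e-02 9.98881486e-01 4.28869574e-04 1.08266117e-03]
```

```bash
python3 -m jog '{"linear":[[-7,-15,0],[-8,-35,0],[-8,-35,0],[-8,-35,0],[-8,-35,0],[-8,-35,0],[-8,-35,0],[-8,-35,0],[-8,-35,0],[-8,-30,0],[-8,-20,0],[0,-10,0]],"turn":[-1,-1,-1,-1,-1,-1,-1,-1,-1,-1,-1,-1]}' 1 20; python3 -m jog '{"linear":[[0,0,0],[0,0,0],[0,0,0],[0,0,0],[0,0,0],[0,0,0],[0,0,0]],"turn":[-1,-1,-1,-1,-1,-1,0]}'
```

```text
t: 23.45
tcp_pos: [0.479, -0.0427, 0.3956]
tool_rot: [0.542, 0.84, -0.001, -0.002]
force: [-0.1, 0.4, 0.2]
finger_gap: 0.999
gripper_force: 0.0
t: 24.32
tcp_pos: [0.4796, -0.0417, 0.3959]
tool_rot: [0.739, 0.673, -0.001, -0.001]
force: [0.1, 0.0, 0.3]
finger_gap: 1.002
gripper_force: 0.0
```

```bash
python3 -m jog '{"linear":[[0,0,-20],[0,0,-20],[0,0,-14],[0,0,-8],[0,0,-4],[0,0,0]],"turn":[0,0,0,0,0,0]}' | grep -v tool; python3 -m jog '{"linear":[[0,0,0],[0,0,0],[0,0,0],[0,0,0],[0,0,0],[0,0,0],[0,0,0],[0,0,0]],"turn":[0,0,0,0,0,0,0,0]}' 0 60 | grep -v tool
```

```text
t: 25.08
tcp_pos: [0.4803, -0.0419, 0.3311]
force: [-0.5, -0.2, 1.4]
finger_gap: 1.001
gripper_force: 0.0
t: 26.08
tcp_pos: [0.4804, -0.0419, 0.3312]
force: [2.1, 0.3, -0.2]
finger_gap: 0.125
gripper_force: 60.5
```

```bash
python3 -m jog '{"linear":[[0,0,5],[0,0,15],[0,0,30],[0,0,35],[0,0,35],[0,0,25],[0,0,12],[0,0,0]],"turn":[0,0,0,0,0,0,0,0]}' | grep -v tool
python3 - <<'E'
from h import *
for n,R in(("top",(160,255,320,425)),("side",(135,220,230,330))):
    a=cv2.imread(f"pics/{n}0.png");y0,y1,x0,x1=R
    g=cv2.GaussianBlur(cv2.cvtColor(a,cv2.COLOR_BGR2GRAY),(3,3),0)[y0:y1,x0:x1]
    for th in(95,110,120,130):
        m=(g<th).astype(np.uint8)*255
        cs,_=cv2.findContours(m,cv2.RETR_EXTERNAL,cv2.CHAIN_APPROX_NONE)
        c=max(cs,key=cv2.contourArea);p=cv2.approxPolyDP(cv2.convexHull(c),4,True)[:,0]+[x0,y0]
        print(n,th,cv2.contourArea(c),p.tolist(),onz(n,p,.11)[:,:2].round(3).tolist() if len(p)==4 else "")
E
```

```text
t: 27.08
tcp_pos: [0.4798, -0.0418, 0.488]
force: [0.0, 0.5, -4.2]
finger_gap: 0.12
gripper_force: 59.9
top 95 3237.0 [[401, 177], [403, 233], [345, 232], [345, 176]] [[0.607, -0.399], [0.442, -0.395], [0.445, -0.229], [0.611, -0.235]]
top 110 3345.5 [[401, 176], [404, 232], [345, 233], [343, 177]] [[0.611, -0.399], [0.444, -0.398], [0.442, -0.229], [0.608, -0.229]]
top 120 3426.5 [[402, 176], [403, 234], [344, 233], [343, 176]] [[0.611, -0.402], [0.439, -0.395], [0.442, -0.226], [0.611, -0.229]]
top 130 4392.5 [[336, 171], [405, 175], [410, 242], [391, 248], [334, 244]] 
side 95 216.5 [[305, 179], [253, 176], [259, 159]] 
side 110 384.5 [[253, 175], [260, 157], [306, 180]] 
side 120 1190.5 [[308, 158], [306, 180], [252, 178], [259, 156]] [[0.446, -0.372], [0.447, -0.228], [0.612, -0.231], [0.61, -0.379]]
side 130 1867.5 [[319, 170], [310, 214], [272, 219], [246, 210], [246, 183]]
```

```bash
python3 -m jog '{"linear":[[1,-6,0],[3,-16,0],[5,-26,0],[6,-34,0],[7,-40,0],[7,-40,0],[6,-36,0],[5,-30,0],[4,-22,0],[3,-14,0],[1,-8,0],[0,0,0]],"turn":[0,0,0.2,0.2,0.2,0.2,0.2,0,0,0,0,0]}' | grep -v tool; python3 -m jog '{"linear":[[0,0,-4],[0,0,-10],[0,0,-12],[0,0,-8],[0,0,-3],[0,0,0],[0,0,0],[0,0,0]],"turn":[0,0,0,0,0,0,0,0]}'
python3 - <<'E'
from h import *
s=sense();print(s["ft_torque"],s["qd"])
save("side","s9.png");save("top","t9.png")
T=np.array(s["tcp_pos"]);u=np.array([1,0,0]);v=np.array([0,1,0.])
a=cv2.imread("pics/s9.png");hsv=cv2.cvtColor(a,cv2.COLOR_BGR2HSV)
for n,f in(("side","s9"),("top","t9")):
    h=cv2.cvtColor(cv2.imread(f"pics/{f}.png"),cv2.COLOR_BGR2HSV);m=cv2.inRange(h,(8,80,50),(32,255,255))
    k,l,st,ce=cv2.connectedComponentsWithStats(m)
    for i in range(1,k):
        if 3<st[i,4]<200: print(n,st[i,4],ce[i].round(1),onz(n,[ce[i]],T[2]-.301+.014)[0].round(3))
print(px("side",[T+[0,0,-.301+.07]+a*.055*u+b*.065*v for a in(1,-1) for b in(1,-1)]).round(1).tolist())
E
```

```text
t: 28.58
tcp_pos: [0.5282, -0.3138, 0.4879]
force: [-0.9, -0.1, -4.4]
finger_gap: 0.128
gripper_force: 59.9
t: 29.58
tcp_pos: [0.5282, -0.314, 0.4516]
tool_rot: [0.71, 0.704, 0.0, 0.0]
force: [-0.5, 0.1, -3.7]
finger_gap: 0.126
gripper_force: 59.9
[ 0.05594002 -0.03650431  0.07848876] [0.00046425 0.00141841 0.00245969 0.00158572 0.0012986  0.00551987]
side 68 [290.4  92.1] [ 0.537 -0.845  0.165]
side 40 [270.6  93.2] [ 0.617 -0.831  0.165]
side 56 [280.2  97.7] [ 0.573 -0.78   0.165]
side 16 [270.7 129.1] [ 0.579 -0.475  0.165]
side 36 [290.1 129.7] [ 0.512 -0.472  0.165]
side 14 [270.4 132.8] [ 0.576 -0.444  0.165]
side 38 [290.1 133.8] [ 0.509 -0.439  0.165]
side 10 [270.3 146.3] [ 0.566 -0.341  0.165]
side 21 [284.9 149.6] [ 0.517 -0.32   0.165]
side 46 [293.  150.8] [ 0.491 -0.313  0.165]
side 40 [216.  185.5] [ 0.689 -0.091  0.165]
side 55 [227.9 186.9] [ 0.655 -0.085  0.165]
top 76 [ 10.7 272.6] [0.33  0.687 0.165]
top 80 [302.  328.5] [ 0.182 -0.098  0.165]
[[260.4, 142.7], [265.5, 125.0], [297.6, 143.4], [300.0, 125.5]]
```

Run:
```python
from h import *
T=np.array(sense()["tcp_pos"])
P=lambda dz,y:[T+[sx*.055,y*.065,dz] for sx in(1,-1)]
for nm,dz in(("under",-.301),("rim",-.231)):
    print(nm,"near",px("side",P(dz,1)).round(1).tolist(),"far",px("side",P(dz,-1)).round(1).tolist())
print("bar ends",px("side",[T+[0,.065,-.150],T+[0,-.065,-.150]]).round(1).tolist())
a=cv2.imread("pics/s9.png");b=cv2.imread("pics/side0.png")
d=cv2.absdiff(a,b).max(2)
m=(d>25).astype(np.uint8)
# column-wise lowest changed pixel below row 200 and row profile within basket
for x in range(252,308,4):
    col=np.where(m[100:185,x])[0]+100;print(x,col.min() if len(col) else None,col.max() if len(col) else None,end=" | ")
print()
for y in range(112,172,5):
    r=np.where(m[y,235:330])[0]+235;print(y,(r.min(),r.max()) if len(r) else None,end=" | ")
```

```text
under near [[261.5, 163.8], [297.6, 164.6]] far [[266.4, 145.1], [299.9, 145.7]]
rim near [[260.4, 142.8], [297.6, 143.5]] far [[265.5, 125.1], [300.0, 125.6]]
bar ends [[278.3, 117.1], [282.2, 100.7]]
252 None None | 256 None None | 260 None None | 264 129 162 | 268 100 163 | 272 100 163 | 276 100 148 | 280 105 163 | 284 100 159 | 288 100 162 | 292 100 179 | 296 126 184 | 300 127 155 | 304 154 156 | 
112 (np.int64(275), np.int64(286)) | 117 (np.int64(276), np.int64(284)) | 122 (np.int64(276), np.int64(284)) | 127 (np.int64(265), np.int64(300)) | 132 (np.int64(263), np.int64(299)) | 137 (np.int64(261), np.int64(300)) | 142 (np.int64(263), np.int64(299)) | 147 (np.int64(262), np.int64(299)) | 152 (np.int64(261), np.int64(299)) | 157 (np.int64(264), np.int64(314)) | 162 (np.int64(264), np.int64(315)) | 167 None |
```

```bash
python3 -m jog '{"linear":[[0,0,0],[0,0,0],[0,0,0],[0,0,0]],"turn":[0,0,0,0]}'; python3 -c "
from station import *
print(sign_off())"
```

```text
t: 30.18
tcp_pos: [0.5282, -0.3139, 0.4511]
tool_rot: [0.71, 0.705, 0.0, -0.0]
force: [0.4, -0.3, -4.1]
finger_gap: 0.125
gripper_force: 59.9
the job is handed in; nothing more can be done
None
```

The job is handed in at 30.2 s: all five beads are in the basket, the empty tray is upright on the bench (gripped by its side walls, since the tool cannot tilt), and the arm holds the loaded basket level about 4 cm above the cleaner's rim, but during the first tray grasp a fingertip pressed on the tray wall with about 60 N at the wrist, which may break the 40 N limit if fingertips count.

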